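Load the sample pot and lock the shuttle under the microscope

TASK

The sample pot stands on the shuttle's plate beside its round pocket: slide it across until it drops fully into the pocket, flat and upright. Then turn the clamp knob to free the carriage, slide the carriage until the pocket is centred under the microscope's lens, and turn the knob back until it is fully tight. Never force the carriage while it is clamped, do not knock the microscope, and leave the other things on the bench where they are.

Things in the scene. Friction and masses are not known exactly. Their poses are not given: they have to be found in the camera images.
- rail: Fixed dark steel base plate, 540 x 100 mm, 12 mm thick, with an aluminium rail 24 mm wide along it. Origin on the bench, mid-width, under the rail. Its y axis runs along the rail towards the microscope, its x axis across the rail, away from the robot. The carriage shares these axes; below, rail x and rail y mean them.
- carriage (a joint): How far the carriage has been slid along the rail from its start, in m; 0 at the start, grows towards the microscope (rail +y). Ends of travel -0.02 and 0.265. Friction about 7 N when free; when clamped it creeps only 1 to 3 mm a second under 25 N. From back to front it is a clamp block with the knob on top, a runner, and a level plate that overhangs the base on the robot side.
- knob (a joint): Angle of the clamp knob in rad about the vertical: 0 = fully tight, its bar along the rail; grows counter-clockwise seen from above to 1.6 = fully loose, bar across the rail. Stops at both ends; stays where left. It grips below 0.75; above 1.2 the carriage is free; below 0.15 is fully tight. Turning takes 0.06 to 0.1 N m (about 2 N at the bar's end).
- knob_top (a point): Point on the knob's axis at the top of its bar, 96 mm above the bench, 180 mm from the pocket centre (rail -y). Turns with the knob: its y axis lies along the bar. The black bar is 110 mm long (55 mm each way), 14 mm wide, 24 mm tall, underside 72 mm above the bench; under it a round hub of 44 mm diameter down to the clamp block's top (60 mm above the bench).
- tail (a point): Centre of the carriage's rear face (it faces rail -y), 46 mm above the bench, 210 mm behind the pocket centre: the end of the aluminium clamp block, which is 60 mm wide, 60 mm long and reaches up to 60 mm above the bench (base plate top at 12 mm). Pushing here moves a free carriage towards the microscope.
- pocket (a point): Centre of the mouth of the round pocket, in the plate's top face 50 mm above the bench: 82 mm diameter, 7 mm deep. A fence 8 mm tall and 5 mm thick lines it on three sides, its inner faces 40.5 mm from the centre towards rail +x, +y and -y; open towards the robot (rail -x), where the side walls flare to a mouth about 105 mm wide, 60 mm from the centre. Axes as the rail's.
- pot_mid (a point): Centre of the sample pot, half-way up: closed, round, grey plastic with a white lid, 76 mm diameter, 50 mm tall, 0.13 to 0.25 kg. It starts standing on the plate about 90 mm from the pocket centre on the robot side (rail -x). Seated in the pocket, this point is 68 mm above the bench (75 mm before).
- lens (a point): Centre of the underside of the microscope's lens, a black cone 44 mm wide below, 160 mm above the bench over the rail's middle; the pocket centre belongs straight below it. The white head reaches 45 mm round the lens axis from 236 to 368 mm above the bench, with eyepieces leaning out to rail +x; the steel post stands 165 mm further along rail +y.
- plate_edge (a point): Middle of the plate's edge on the robot side, at its top face, 50 mm above the bench and 140 mm from the pocket centre (rail -x). The aluminium plate is 190 mm along rail x (from 140 mm before to 50 mm beyond the pocket centre) by 130 mm along rail y, 14 mm thick; under its overhang there is only the bench.
Things that resemble listed ones, but are neither listed nor needed, are in the scene too. Leave any orange look-alike of the part that bears pot_mid alone.

How it is judged:
By the outcome, as a careful person would: the job done as asked, in the order asked, and still so for the second after the job is handed in, with the robot touching nothing.
It also fails if it takes over 72 s, if anything falls off the work surface, if the arm or the gripper's body presses on something with over 40 N, if the wrist force passes 120 N, or if a joint passes its speed limit or range.

ROBOT

A 6-joint arm with a two-finger parallel gripper is mounted at the origin on the work surface. World frame = base frame: x ahead of the robot, y to its left, z up, the work surface at z = 0. Lengths are in m, angles in rad, forces in N, time in s.
With the tool pointing down it reaches from about 0.35 to 0.8 m from the base axis. Payload 7.3 kg.
Tool frame: the origin (TCP) lies between the finger pads; the fingertips stand 25 mm ahead of it and the grasp point (between the pads) lies 6 mm ahead of it (r.tip_extent is the distance from the TCP to the fingertips, in m); z points along the fingers, y is the line along which they close (so a half turn about z gives the same grasp; the last joint's range is limited). The gripper opens to 85 mm and grips with 20 to 120 N. Pads are 22 mm wide; open, the fingers measure 114 mm over their backs; the gripper's body (76 mm by 85 mm) begins 54 mm behind the grasp point. The pads swing forward as they close: fully open they stand 13 mm farther back than shut.
Start: joints at [-1.405, 0.342, 1.524, -0, 1.275, -0.146], TCP at [0.161, -0.5, 0.256] pointing down, gripper open.
Joint ranges: [-2.53, 2.53], [-0.77, 2.02], [0.04, 2.7], [-1, 4.14], [0.28, 2.66], [-3.11, 3.11]. Speed limits (rad/s): [2.57, 2.57, 3.14, 3.14, 3.14, 3.14].

INTERFACE

Orientations are given as a unit quaternion [x, y, z, w].
In Python, from workcell import r, command_gripper, optics gives the robot as it stands. The module is installed in compiled form; this text tells all that it offers. Calls block until the motion is done:
- r.reach(position, orientation): joint-space move of the TCP to a pose.
- r.move_straight(position, orientation=None, speed=0.15, max_force=None): straight line of the TCP; orientation=None keeps the orientation; speed is the mean speed in m/s. With max_force (N) it stops when the force on the tool has changed by that much, and returns True; else False.
- r.movej(angles): joint-space move.
- command_gripper(opening, force=None): finger opening in m; force is the grip in N (None keeps the last); returns when the fingers have stopped.
- r.hold(seconds).
- r.solve_ik(position, orientation): joint angles nearest the present ones, or None.
- r.read_state(): the state.
- optics.get_image(name): name is "scene" or "top"; returns (picture, depth): 384x512x3 uint8, red, green, blue; 384x512 float32, m along the optical axis (not along the pixel's ray), 0 where there is no reading.
- optics.camera_model(name): a dict with "K" (3x3 intrinsics, pixels), "R" (3x3) and "t" (3): a world point X has camera coordinates R X + t. Camera axes: x right, y down, z forward; pixel columns grow to the right and rows downward; lengths in m; the calibration is good to about 2 mm. A picture is of the moment at which its call begins. camera_model takes no time and is no camera call.
A pose or a line that the arm cannot do raises r.PlanningError and nothing moves.
- r.finish_job(): hands the job in; it is judged then, once.
The state is a dict: "time_s": time; "joint_positions": joint angles; "dq": joint speeds; "tau": joint torques, N m; "eef_pos": TCP position; "eef_rot": TCP orientation; "contact_force": force on the tool from outside, world axes, zero at the start; "torque": the same for the moment, N m; "grip_width": finger opening in m; "grip_force": force on a finger pad.
Only numpy, scipy, OpenCV 4.12 (cv2) and the standard library are available. Lean on these libraries where they do the work, as an engineer would, in place of code of your own. Each camera call takes 0.05 s, during which the arm holds its last target. There are 200 camera calls.

## Working session

There is one attempt and no reset: what is moved stays moved. The work goes in short steps, each a Python script; the robot and the scene stay as the last script left them, time stands still between calls to the robot, and variables do not carry over. Pictures are saved under pics/ and viewed, at most 13 in all, crops included, and the job is handed in when it is done.

```bash
mkdir -p pics
cat > h.py <<'E'
import numpy as np, cv2
from workcell import r, command_gripper, optics
def snap(n,tag):
    p,d=optics.get_image(n); cv2.imwrite(f'pics/{tag}.png',p[:,:,::-1]); np.savez(f'pics/{tag}.npz',p=p,d=d); return p,d
def cam(n):
    c=optics.camera_model(n); return np.array(c['K']),np.array(c['R']),np.array(c['t'])
def ray(n,u,v,z):
    K,R,t=cam(n); o=-R.T@t; w=R.T@np.linalg.inv(K)@np.array([u,v,1.]); return o+w*(z-o[2])/w[2]
def cloud(n,d):
    K,R,t=cam(n); v,u=np.mgrid[:384,:512]
    P=np.stack([(u-K[0,2])/K[0,0]*d,(v-K[1,2])/K[1,1]*d,d],-1); return (P-t)@R
def proj(n,X):
    K,R,t=cam(n); q=K@(R@np.array(X)+t); return q[:2]/q[2]
E
python3 - <<'E'
from h import *
a,_=snap('scene','s0'); b,_=snap('top','t0')
for n in('scene','top'):
    K,R,t=cam(n); print(n,-R.T@t,R[2])
cv2.imwrite('pics/b0.png',cv2.resize(b,(800,600))[:,:,::-1])
E
```

```text
scene [ 1.2078526  -0.09703288  0.59588   ] [-0.82853345  0.10696719 -0.54962746]
top [ 0.34581239 -0.00688229  1.13265839] [ 0.18018694  0.01328227 -0.9835427 ]
```

View pics/s0.png

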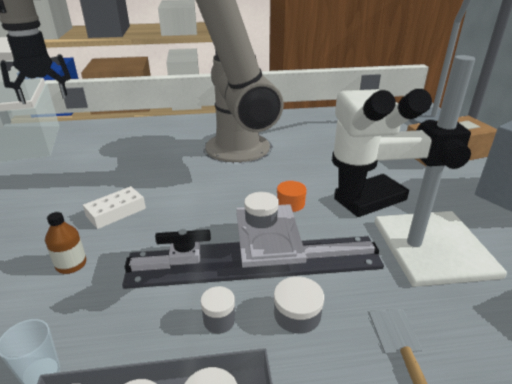

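View pics/t0.png

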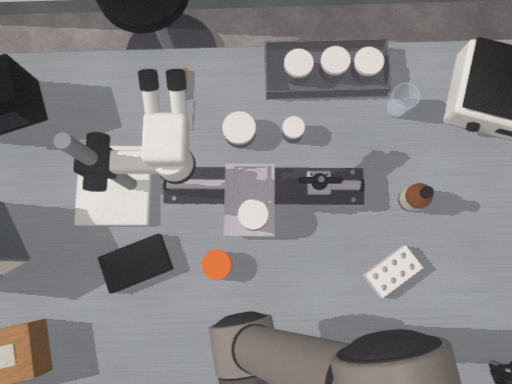

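The pot on the plate is at scene (262,205) / top (253,214). The look-alikes are on the bench: white lids at top (239,128) and (293,128), and orange at (217,265). Only the first stands on the plate on the robot side. I'll measure it now and confirm it in a crop.

Run:
```python
from h import *
z=np.load('pics/t0.npz'); p,d=z['p'].astype(int),z['d']; C=cloud('top',d)
roi=np.zeros(d.shape,bool); roi[120:245,158:375]=1
def rect(m,name):
    m=cv2.morphologyEx(m.astype(np.uint8),cv2.MORPH_OPEN,np.ones((2,2)))
    n,l,s,c=cv2.connectedComponentsWithStats(m); k=1+s[1:,4].argmax(); mm=l==k
    P=C[mm]; R=cv2.minAreaRect((P[:,:2]*1000).astype(np.float32)); print(name,s[k,4],s[k,:4],np.round(R[0],1),np.round(R[1],1),round(R[2],2),'z',np.median(P[:,2]).round(4)); return mm
Z=C[...,2]
plate=rect(roi&(abs(Z-.05)<.006)&(np.arange(512)[None]<285),'plate')
lid=rect(roi&(abs(Z-.1)<.007)&(p.min(-1)>150)&(np.arange(384)[:,None]>195),'lid')
bar=rect(roi&(abs(Z-.096)<.012)&(p.max(-1)<70)&(np.arange(512)[None]>290),'bar')
blk=rect(roi&(abs(Z-.06)<.006)&(np.arange(512)[None]>295),'block')
base=rect(roi&(abs(Z-.012)<.006)&(p.max(-1)<90),'base')
head=rect((abs(Z-.368)<.02)&(p.min(-1)>120),'head')
z=np.load('pics/s0.npz'); p2,d2=z['p'].astype(int),z['d']; S=cloud('scene',d2); Z2=S[...,2]
U=np.arange(512)[None]; V=np.arange(384)[:,None]
print('cone rows')
for v in range(160,212,4):
    m=(p2[v].max(-1)<70)&(np.arange(512)>325)&(np.arange(512)<385); u=np.where(m)[0]
    if len(u): print(v,u.min(),u.max(),S[v,(u.min()+u.max())//2].round(3))
im=np.hstack([cv2.resize(z['p'][130:220,315:415],(400,360),interpolation=2),cv2.resize(np.load('pics/t0.npz')['p'][130:240,210:320],(400,360),interpolation=2)])
cv2.imwrite('pics/c1.png',im[:,:,::-1])
```

```text
plate 1740 [224 165  51  73] [485.4  22.2] [133.  277.4] 88.4 z 0.051
lid 739 [238 200  31  31] [430.9  17.3] [ 75.1 160.2] 80.75 z 0.1009
bar 119 [299 178  21   6] [ 558.8 -132. ] [52.2 10.4] 88.76 z 0.0957
block 158 [308 185  24  10] [466.1 -86.1] [ 56.8 282.5] 45.26 z 0.0606
base 897 [276 191  89  15] [ 491.8 -120.6] [139. 343.] 30.02 z 0.0129
head 2839 [142  92  47  74] [585.2 161.6] [571.4 127.2] 22.58 z 0.3687
cone rows
160 332 338 [0.58  0.131 0.247]
164 334 376 [0.605 0.16  0.25 ]
168 339 373 [0.609 0.161 0.244]
172 339 366 [0.595 0.161 0.228]
176 339 384 [0.596 0.179 0.218]
180 339 384 [0.593 0.181 0.208]
184 339 384 [0.591 0.184 0.197]
188 337 384 [0.588 0.184 0.187]
192 335 384 [0.59  0.183 0.179]
196 334 384 [0.586 0.186 0.167]
200 336 384 [0.414 0.268 0.036]
204 341 384 [0.431 0.267 0.036]
208 346 381 [0.436 0.27  0.026]
```

View pics/c1.png

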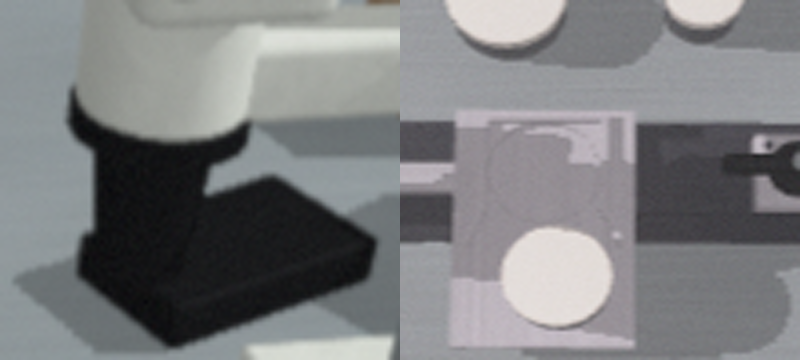

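The crop shows the white-lidded pot standing on the plate, around top (253,214). The pocket circle is at about (250,182), and the lens cone is clear of the black box behind it. Next, tighter fits.

Run:
```python
from h import *
from scipy.optimize import least_squares as LS
z=np.load('pics/t0.npz'); p,d=z['p'].astype(int),z['d']; C=cloud('top',d); Z=C[...,2]
U,V=np.meshgrid(np.arange(512),np.arange(384))
def planerect(m,h,name):
    m=cv2.morphologyEx(m.astype(np.uint8),cv2.MORPH_OPEN,np.ones((3,3)))
    c=max(cv2.findContours(m,0,1)[0],key=cv2.contourArea)[:,0]
    P=np.array([ray('top',u,v,h)[:2] for u,v in c])*1000
    R=cv2.minAreaRect(P.astype(np.float32)); print(name,np.round(cv2.boxPoints(R),1).tolist(),np.round(R[0],1),np.round(R[1],1),round(R[2],2)); return P
planerect((abs(Z-.05)<.02)&(U>215)&(U<285)&(V>155)&(V<245)|(Z>.09)&(Z<.11)&(U>230)&(U<275)&(V>195)&(V<235),.05,'plate')
planerect((Z>.003)&(Z<.11)&(p.max(-1)<100)&(U>278)&(U<372)&(V>160)&(V<212),.012,'baseR')
P=planerect((Z>.09)&(Z<.11)&(p.min(-1)>140)&(U>230)&(U<275)&(V>195)&(V<235),.1,'lid'); print('lidcircle',cv2.minEnclosingCircle(P.astype(np.float32)))
planerect((Z>.085)&(Z<.105)&(p.max(-1)<75)&(U>290)&(U<350)&(V>165)&(V<200),.096,'bar')
planerect((Z>.053)&(Z<.067)&(p.max(-1)>90)&(U>300)&(U<340)&(V>165)&(V<200),.06,'block')
z=np.load('pics/s0.npz'); q,e=z['p'].astype(int),z['d']; S=cloud('scene',e); Zs=S[...,2]
for lo,hi in((.163,.18),(.18,.2),(.2,.225),(.25,.3)):
    m=(Zs>lo)&(Zs<hi)&(U>325)&(U<385)&(V>120)&(V<215)&(S[...,1]<.22)
    m&=(q.max(-1)<75) if lo<.24 else (q.min(-1)>100)
    P=S[m][:,:2]; r0=.022 if lo<.24 else .045
    f=LS(lambda x:np.hypot(*(P-x[:2]).T)-x[2],[.56,.16,r0],loss='soft_l1',f_scale=.002)
    print(lo,len(P),f.x.round(4))
```

```text
plate [[422.3999938964844, -66.80000305175781], [612.5, -72.5], [617.2000122070312, 84.5], [427.20001220703125, 90.19999694824219]] [519.8   8.8] [157.2 190.1] 88.28
baseR [[507.0, -284.8999938964844], [605.9000244140625, -287.29998779296875], [611.2000122070312, -60.29999923706055], [512.2999877929688, -58.0]] [ 559.1 -172.6] [227.   98.9] 88.65
lid [[426.5, 29.899999618530273], [458.1000061035156, -36.79999923706055], [525.0999755859375, -5.0], [493.5, 61.599998474121094]] [475.8  12.4] [74.2 73.8] 25.36
lidcircle ((475.65081787109375, 12.514400482177734), 37.931636810302734)
bar [[553.2000122070312, -150.89999389648438], [565.9000244140625, -151.1999969482422], [567.0, -106.0999984741211], [554.2000122070312, -105.80000305175781]] [ 560.1 -128.5] [45.2 12.8] 88.67
block [[530.7999877929688, -187.8000030517578], [554.4000244140625, -188.39999389648438], [555.7000122070312, -129.1999969482422], [532.0999755859375, -128.60000610351562]] [ 543.2 -158.5] [59.2 23.6] 88.69
0.163 155 [0.5685 0.1717 0.023 ]
0.18 201 [0.5689 0.1713 0.0245]
0.2 290 [0.5692 0.1714 0.0269]
0.25 1244 [0.566  0.1734 0.0426]
```

```bash
cat >> h.py <<'E'
from scipy.spatial.transform import Rotation as Rot
TH=np.arctan(.0233); ry=np.array([np.sin(TH),np.cos(TH),0]); rx=np.array([np.cos(TH),-np.sin(TH),0])
def down(a):  # tool down, tool y axis at world angle a
    y=np.array([np.cos(a),np.sin(a),0]); z=np.array([0,0,-1.]); return Rot.from_matrix(np.stack([np.cross(y,z),y,z],1)).as_quat()
def st(): 
    s=r.read_state(); print('t',round(s['time_s'],2),'p',np.round(s['eef_pos'],4),'F',np.round(s['contact_force'],1),'w',round(s['grip_width'],4),'gf',round(s['grip_force'],1),'q6',round(s['joint_positions'][5],2))
E
python3 - <<'E'
from h import *
z=np.load('pics/t0.npz'); p=z['p'].astype(int); g=p.mean(-1)
for v in(170,176,195,205,225): print(v,g[v,218:232].astype(int),g[v,268:282].astype(int))
print([ray('top',u,v,h).round(4) for u,v,h in((224,200,.05),(275,200,.05),(320,181,.096),(250,182,.05))])
m=((p.max(-1)<60)&(np.arange(512)>290)[None]&(np.arange(512)<350)[None]); m[:165]=0;m[200:]=0
for v in range(170,196,2): u=np.where(m[v])[0]; print(v,len(u),u[[0,-1]] if len(u) else '')
for n,P,a in(('pot',[.4757,.0125,.09],np.pi/2),('pot-',[.4757,.0125,.09],-np.pi/2),('k',[.56,-.158,.1],0),('k',[.56,-.158,.1],1.6),('k-',[.56,-.158,.1],np.pi),('k-',[.56,-.158,.1],np.pi+1.6)):
    print(n,np.round(r.solve_ik(np.array(P),down(a-TH)),2))
E
```

```text
170 [ 79  84  81  79  80  81  91 125 145 147 146 145 147 145] [144 144 143 163 183 181 143  83  68  73  69  70  68  72]
176 [ 84  84  82  79  82  83  96 128 141 141 143 144 145 146] [142 145 144 165 180 181 144  82  68  71  69  67  69  75]
195 [ 70  65  72  74  70  71 112 144 145 144 141 145 143 148] [147 147 147 144 144 143 117  68  65  62  67  66  63  66]
205 [157 156 160 158 157 157 148 141 144 142 140 139 144 149] [146 142 139 144 150 146 136 124 125 125 123 125 127 125]
225 [154 154 155 153 155 164 178 182 184 186 183 182 189 189] [149 149 147 149 153 149 135 124 124 121 122 121 125 121]
[array([0.5202, 0.0861, 0.05  ]), array([ 0.5173, -0.0462,  0.05  ]), array([ 0.5556, -0.1582,  0.096 ]), array([0.5664, 0.0178, 0.05  ])]
170 0 
172 0 
174 8 [316 323]
176 7 [314 325]
178 36 [299 342]
180 36 [299 341]
182 39 [299 340]
184 15 [312 326]
186 13 [313 325]
188 7 [316 322]
190 0 
192 0 
194 0 
pot [-0.13  0.47  1.87 -0.    0.81 -1.68]
pot- [-0.13  0.47  1.87 -0.    0.81  1.46]
k [-0.41  0.61  1.56 -0.    0.98 -0.38]
k [-0.41  0.61  1.56 -0.    0.98 -1.98]
k- [-0.41  0.61  1.56 -0.    0.98  2.76]
k- [-0.41  0.61  1.56 -0.    0.98  1.16]
```

Run:
```python
from h import *
q=down(np.pi/2-TH); pot=np.array([.4757,.0125,.092])
command_gripper(.085)
r.reach(pot+[0,0,.11],q)
print(r.move_straight(pot,speed=.12,max_force=8)); st()
snap('scene','s1'); a=cv2.imread('pics/s1.png')[140:280,200:360]; cv2.imwrite('pics/c2.png',cv2.resize(a,(640,560),interpolation=2))
```

```text
False
t 3.54 p [0.4762 0.0124 0.0926] F [-0.6  0.6 -0. ] w 0.085 gf 0.0 q6 -1.68
```

View pics/c2.png

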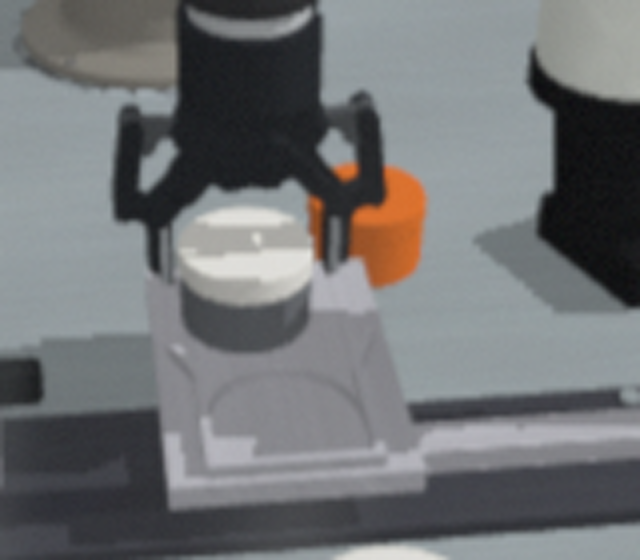

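Fingers straddle the pot without contact, and the pocket is visible at crop (293,415), i.e. scene (273,244). Next: grip lightly, align along y, slide, lower.

Run:
```python
from h import *
pk=np.array([.5636,.0205,0]); Z=.092
command_gripper(.06,20); st()
p0=np.array(r.read_state()['eef_pos']); Z=p0[2]-.0002
off=(p0-pk)@rx
a=pk+rx*off; a[2]=Z; b=pk.copy(); b[2]=Z
print(r.move_straight(a,speed=.06,max_force=10)); st()
print(r.move_straight(b,speed=.08,max_force=12)); st()
b[2]-=.0075
print(r.move_straight(b,speed=.03,max_force=10)); st()
snap('scene','s2'); x=cv2.imread('pics/s2.png')[140:280,200:360]; cv2.imwrite('pics/c3.png',cv2.resize(x,(640,560),interpolation=2))
```

```text
t 3.83 p [0.4762 0.0123 0.093 ] F [-1.2 -0.9  6.7] w 0.0751 gf 22.9 q6 -1.68
False
t 4.15 p [0.4765 0.0233 0.093 ] F [-0.5  4.2  3.7] w 0.0753 gf 24.7 q6 -1.66
True
t 4.4 p [0.4766 0.0231 0.093 ] F [-1.2  0.7  5.3] w 0.0752 gf 24.8 q6 -1.66
True
t 4.88 p [0.4766 0.0232 0.093 ] F [-0.6  0.2  4.6] w 0.0754 gf 24.8 q6 -1.66
```

View pics/c3.png

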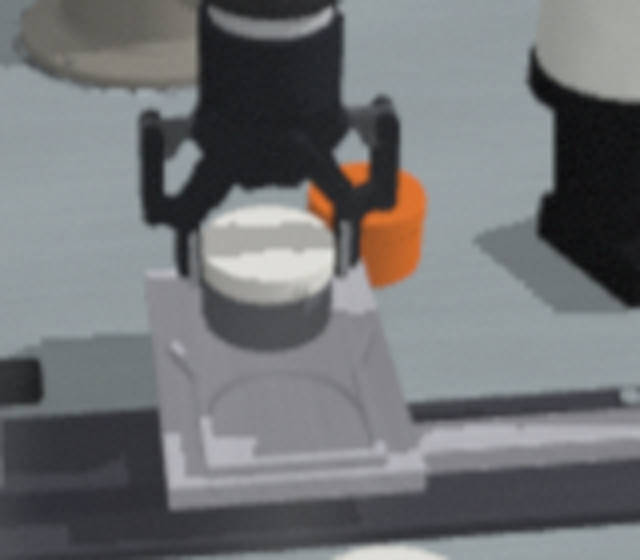

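The pot is aligned but still at its start in x, gripped at about crop (268,280). The force stop fired as the motion began. I'll relieve the downward preload and slide slower.

Run:
```python
from h import *
pk=np.array([.5636,.0205,0])
p0=np.array(r.read_state()['eef_pos']); p0[2]+=.0006
r.move_straight(p0,speed=.02); st()
b=pk.copy(); b[2]=p0[2]
for k in range(3):
    s=r.move_straight(b,speed=.05,max_force=18); print(s); st()
    if not s: break
if not s:
    b[2]-=.0085
    print(r.move_straight(b,speed=.02,max_force=18)); st()
snap('scene','s3'); x=cv2.imread('pics/s3.png')[140:280,200:360]; cv2.imwrite('pics/c4.png',cv2.resize(x,(640,560),interpolation=2))
```

```text
t 5.17 p [0.4763 0.0229 0.0933] F [-0.5  0.2 -1.2] w 0.0753 gf 24.2 q6 -1.66
False
t 7.07 p [0.5634 0.0205 0.0936] F [ 0.6  0.3 -2. ] w 0.075 gf 24.3 q6 -1.65
True
t 7.49 p [0.5632 0.0205 0.086 ] F [-0.5  1.4  5.2] w 0.0748 gf 24.8 q6 -1.65
```

View pics/c4.png

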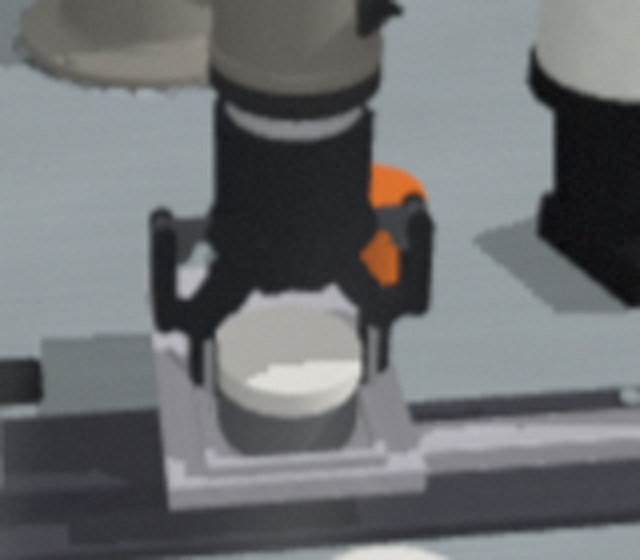

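The pot dropped 7.4 mm, so it is in the pocket. Next I release it, check the lid height and level, and go to the knob.

Run:
```python
from h import *
command_gripper(.085); p=np.array(r.read_state()['eef_pos']); p[2]=.2
r.move_straight(p,speed=.2)
k=np.array([.559,-.1585,.101]); q=down(-TH)
r.reach(k+[0,0,.08],q); command_gripper(.05)
p,d=snap('scene','s4'); p=p.astype(int); S=cloud('scene',d)
m=(p.min(-1)>130)&(S[...,2]>.08)&(S[...,2]<.11)&(abs(S[...,0]-.56)<.05)&(abs(S[...,1]-.02)<.05)
P=S[m]; A=np.c_[P[:,:2]-P[:,:2].mean(0),np.ones(len(P))]; print(len(P),np.linalg.lstsq(A,P[:,2],rcond=None)[0], (P[:,:2].min(0)+P[:,:2].max(0))/2,np.ptp(P,axis=0))
print(r.move_straight(k,speed=.08,max_force=15)); st()
snap('scene','s5'); x=cv2.imread('pics/s5.png')[170:290,120:320]; cv2.imwrite('pics/c5.png',cv2.resize(x,(800,480),interpolation=2))
```

```text
823 [-0.08056569  0.01488794  0.09217499] [0.56402924 0.01780042] [0.07542598 0.07469799 0.01622531]
False
t 11.33 p [ 0.5594 -0.1587  0.1016] F [-0.5  0.8  0.5] w 0.05 gf 0.0 q6 -0.38
```

View pics/c5.png

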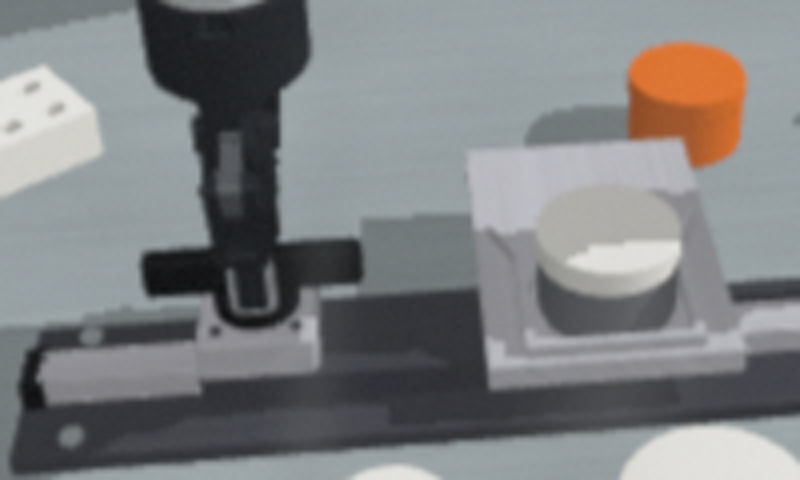

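The pot sits upright in the pocket (crop (610,260)), and its lid is at about 93 mm as it should be. The fingers straddle the bar at its centre (crop (252,285)). Now I grip and turn it.

Run:
```python
from h import *
command_gripper(.005,60); st()
q0=np.array(r.read_state()['joint_positions'])
for f in(.4,.8,1.2,1.5):
    q=q0.copy(); q[5]-=f; r.movej(q); s=r.read_state(); print(f,np.round(s['contact_force'],1),np.round(s['torque'],2),round(s['joint_positions'][5],3),s['time_s'])
st()
p,d=snap('top','t5')
snap('scene','s6'); x=cv2.imread('pics/s6.png')[170:290,120:320]
cv2.imwrite('pics/c6.png',np.hstack([cv2.resize(x,(500,300),interpolation=2),cv2.resize(p[140:215,275:350,::-1],(300,300),interpolation=2)]))
```

```text
t 11.8 p [ 0.5601 -0.1586  0.1016] F [4.4 1.  1.4] w 0.0128 gf 61.8 q6 -0.38
0.4 [-2.8 -0.8  3.1] [-0.23  0.55  0.06] -0.781 12.2667
0.8 [-5.1 -3.   4. ] [-0.58  1.02  0.07] -1.182 12.7333
1.2 [-7.4 -5.5  5.4] [-1.03  1.23  0.06] -1.582 13.2
1.5 [-8.2 -6.6  4.3] [-1.21  1.34 -0.03] -1.882 13.5917
t 13.59 p [ 0.5583 -0.16    0.1016] F [-8.2 -6.6  4.3] w 0.0124 gf 62.3 q6 -1.88
```

View pics/c6.png

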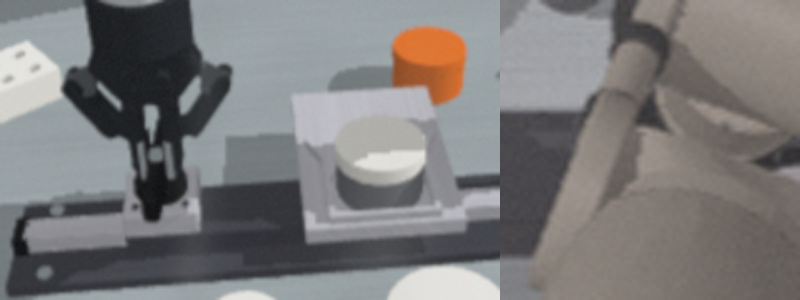

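The bar now lies across the rail, so the carriage is free. I'll slide it most of the way holding the bar, then measure pocket against lens.

Run:
```python
from h import *
p0=np.array([.5585,-.1592,.1016]); 
print(r.move_straight(p0+ry*.148,speed=.06,max_force=30)); st()
p,d=snap('scene','s7'); g=p.astype(int); S=cloud('scene',d); Z=S[...,2]
from scipy.optimize import least_squares as LS
def circ(m,r0,c0):
    P=S[m][:,:2]; f=LS(lambda x:np.hypot(*(P-x[:2]).T)-r0,c0,loss='soft_l1',f_scale=.001); return len(P),f.x.round(4)
Y,X=S[...,1],S[...,0]
cone=(g.max(-1)<75)&(Z>.163)&(Z<.2)&(abs(Y-.17)<.04)&(abs(X-.57)<.05)
print('lens',circ(cone,.0235,[.567,.17]))
near=(abs(Y-.17)<.06)&(abs(X-.567)<.06)
print('potside',circ(near&(g.max(-1)<120)&(Z>.062)&(Z<.08),.038,[.567,.17]))
pl=(Z>.046)&(Z<.054)&(abs(Y-.17)<.09)&(X>.4)&(X<.55)
for x in(.44,.47,.5,.53):
    m=pl&(abs(X-x)<.01); y=np.sort(Y[m]); print(x,len(y),y[[2,-3]] if len(y)>9 else '')
cv2.imwrite('pics/c7.png',cv2.resize(p[130:290,250:410,::-1],(600,600),interpolation=2))
```

```text
False
t 16.3 p [ 0.5624 -0.0126  0.1016] F [ 1.4 -6.5 -0.5] w 0.0128 gf 61.6 q6 -1.63
lens (358, array([0.5693, 0.1713]))
potside (194, array([0.5648, 0.1669]))
0.44 255 [0.10405972 0.23196011]
0.47 248 [0.10222941 0.23080061]
0.5 108 [0.10214765 0.23070932]
0.53 93 [0.10108679 0.22963816]
```

View pics/c7.png

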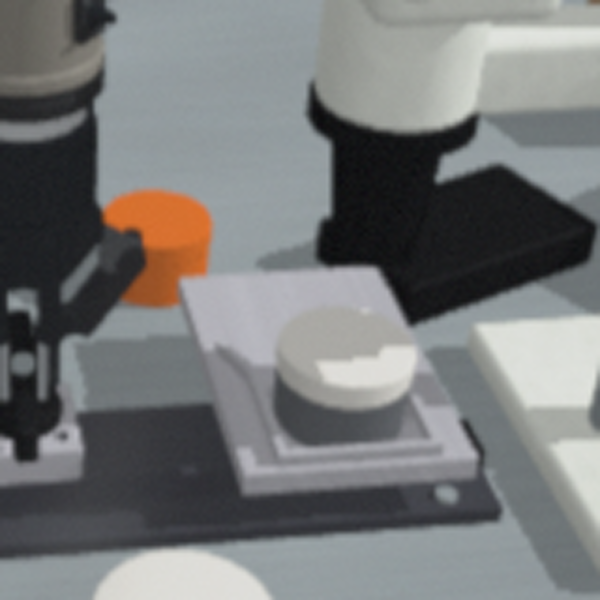

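Run:
```python
from h import *
from scipy.optimize import least_squares as LS
for f,yc in(('s0',.02),('s4',.02),('s7',.167)):
    z=np.load(f'pics/{f}.npz'); g=z['p'].astype(int); S=cloud('scene',z['d']); X,Y,Z=np.moveaxis(S,-1,0)
    o=[]
    for x in np.arange(.43,.56,.01):
        m=(Z>.044)&(Z<.056)&(abs(Y-yc)<.09)&(abs(X-x)<.006); y=np.sort(Y[m])
        if len(y)>20: c=(y[1]+y[-2])/2; o.append((x,c,y[-2]-y[1]))
    o=np.array(o); k=[np.median(o[:,1]+.0233*(o[:,0]-.566)),np.median(o[:,2])]
    # front fence outer/plate far face (x max) on plate level
    m=(Z>.046)&(Z<.052)&(abs(Y-yc)<.06); print(f,'pocket y',np.round(k,4),'plate x max/min',np.percentile(X[m],[.5,99.5]).round(4))
    m=(g.max(-1)<75)&(Z>.163)&(Z<.215)&(abs(Y-.17)<.035)&(abs(X-.57)<.05); P=S[m]
    ft=LS(lambda v:np.hypot(*(P[:,:2]-v[:2]).T)-v[2]-v[3]*(P[:,2]-.16),[.567,.17,.022,.1],loss='soft_l1',f_scale=.001); print('cone',ft.x.round(4),'y extents',np.percentile(P[:,1],[1,99]).round(4))
```

```text
s0 pocket y [0.0172 0.1286] plate x max/min [0.0465 0.8709]
cone [0.5688 0.1715 0.0214 0.1071] y extents [0.1454 0.1906]
s4 pocket y [0.017  0.1281] plate x max/min [0.0275 0.8714]
cone [0.5688 0.1715 0.0217 0.1007] y extents [0.1454 0.1905]
s7 pocket y [0.1646 0.1288] plate x max/min [0.3254 0.6216]
cone [0.569  0.1714 0.0215 0.1015] y extents [0.1459 0.1905]
```

Run:
```python
from h import *
p0=np.array(r.read_state()['eef_pos'])
print(r.move_straight(p0+ry*.0068+[0,0,0],speed=.02,max_force=30)); st()
r.hold(.3)
z,d=snap('scene','s8'); S=cloud('scene',d); X,Y,Z=np.moveaxis(S,-1,0); o=[]
for x in np.arange(.43,.56,.01):
    y=np.sort(Y[(Z>.044)&(Z<.056)&(abs(Y-.17)<.09)&(abs(X-x)<.006)])
    if len(y)>20: o.append((y[1]+y[-2])/2+.0233*(x-.566))
print('pocket y',np.median(o))
```

```text
False
t 16.77 p [ 0.5627 -0.007   0.1016] F [-0.5 -6.3  1.3] w 0.0127 gf 61.7 q6 -1.62
pocket y 0.17050676656968777
```

Run:
```python
from h import *
p0=np.array(r.read_state()['eef_pos'])
r.move_straight(p0+ry*.002,speed=.02,max_force=30); st()
q0=np.array(r.read_state()['joint_positions'])
for f in(.4,.8,1.2,1.5,1.56):
    q=q0.copy(); q[5]+=f; r.movej(q); s=r.read_state(); print(f,np.round(s['contact_force'],1),np.round(s['torque'],2),round(s['joint_positions'][5],3))
p,d=snap('scene','s9')
z,d=p,d; S=cloud('scene',d); X,Y,Z=np.moveaxis(S,-1,0); o=[]
for x in np.arange(.43,.56,.01):
    y=np.sort(Y[(Z>.044)&(Z<.056)&(abs(Y-.17)<.09)&(abs(X-x)<.006)])
    if len(y)>20: o.append((y[1]+y[-2])/2+.0233*(x-.566))
print('pocket y',np.median(o)); st()
command_gripper(.05); c=np.array(r.read_state()['eef_pos']); c[2]=.2; r.move_straight(c,speed=.15); r.reach(np.array([.45,-.3,.25]),down(-TH)); r.hold(.3); st()
p,d=snap('scene','s10'); t,dt=snap('top','t10')
g=t.astype(int); C=cloud('top',dt); U,V=np.meshgrid(np.arange(512),np.arange(384))
m=((C[...,2]>.08)&(C[...,2]<.108)&(g.max(-1)<75)&(U>220)&(U<300)&(V>160)&(V<205)).astype(np.uint8)
ctr=max(cv2.findContours(m,0,1)[0],key=cv2.contourArea); print('bar',cv2.minAreaRect(ctr))
im=np.hstack([cv2.resize(p[110:290,180:420],(500,375),interpolation=2),cv2.resize(t[130:250,160:256],(300,375),interpolation=2)]); cv2.imwrite('pics/c8.png',im[:,:,::-1])
```

```text
t 17.38 p [ 0.5627 -0.0062  0.1016] F [-0.1 -6.7  1.6] w 0.0126 gf 61.8 q6 -1.62
0.4 [1.6 5.5 1.4] [ 0.74 -0.15 -0.08] -1.221
0.8 [3.1 7.6 0.2] [ 1.05 -0.4  -0.  ] -0.82
1.2 [ 7.4  6.7 -1.4] [ 1.1  -0.7  -0.04] -0.42
1.5 [ 8.8  6.8 -4. ] [ 1.13 -1.07 -0.05] -0.12
1.56 [ 8.9  6.9 -4.5] [ 1.21 -1.1   1.42] -0.063
pocket y 0.17009800154892107
t 19.47 p [ 0.5646 -0.0054  0.1017] F [ 8.5  6.7 -3.3] w 0.0125 gf 68.1 q6 -0.06
t 22.23 p [ 0.4504 -0.2993  0.2499] F [ 0.7 -0.1 -0.6] w 0.0501 gf 0.0 q6 -0.71
bar ((258.5, 178.99998474121094), (42.99999237060547, 5.999999046325684), -0.0)
```

View pics/c8.png

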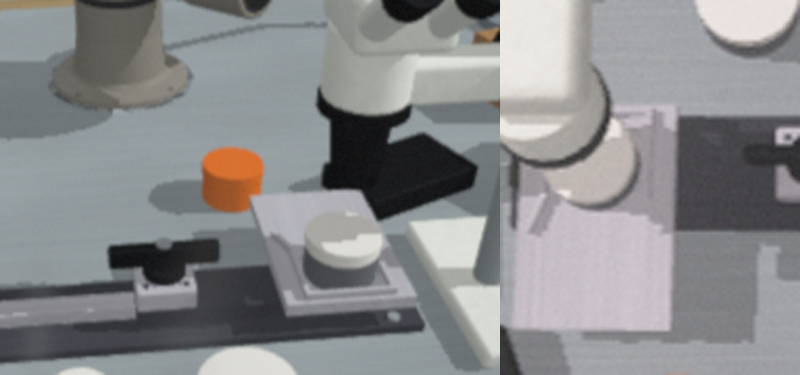

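The pot is seated at left-panel (342,245), the knob bar lies along the rail (110–218,250), and the pot is below the lens. I'll do one quick silhouette cross-check of the lens axis from the saved picture before handing in.

Run:
```python
from h import *
z=np.load('pics/s10.npz'); g=z['p'].astype(int); S=cloud('scene',z['d']); K,R,t=cam('scene'); o=-R.T@t
def aty(u,v,x=.5688): w=R.T@np.linalg.inv(K)@[u,v,1.]; return (o+w*(x-o[0])/w[0])
for v in(140,146,150,172,176,180,184,188,192):
    white=v<160
    row=(g[v].min(-1)>100) if white else (g[v].max(-1)<75)
    near=abs(S[v,:,0]-.57)<.06; m=row&near&(np.arange(512)>320)&(np.arange(512)<(420 if white else 385)); u=np.where(m)[0]
    print(v,u[0],u[-1],len(u),aty((u[0]+u[-1])/2,v).round(4))
for z0 in (.05,.16): print(proj('scene',[.5688,.1714,z0]).round(1))
```

```text
140 335 419 84 [0.5688 0.2109 0.2766]
146 334 419 86 [0.5688 0.2119 0.2643]
150 334 419 86 [0.5688 0.2133 0.256 ]
172 339 366 28 [0.5688 0.1727 0.212 ]
176 339 365 27 [0.5688 0.1729 0.2031]
180 339 364 26 [0.5688 0.1731 0.1941]
184 339 363 25 [0.5688 0.1732 0.185 ]
188 338 362 25 [0.5688 0.1724 0.1758]
192 338 360 23 [0.5688 0.1715 0.1666]
[342.3 237.9]
[348.5 194.8]
```

The silhouette puts the lens axis at y≈0.1725 and the pocket at 0.170, about 2 mm short. There is plenty of time left, so I'll re-grip, loosen, nudge and tighten.

```bash
cat > m.py <<'E'
from h import *
def meas(tag):
    p,d=snap('scene',tag); S=cloud('scene',d); X,Y,Z=np.moveaxis(S,-1,0); o=[]
    for x in np.arange(.43,.56,.01):
        y=np.sort(Y[(Z>.044)&(Z<.056)&(abs(Y-.17)<.09)&(abs(X-x)<.006)])
        if len(y)>20: o.append((y[1]+y[-2])/2+.0233*(x-.566))
    return round(float(np.median(o)),4)
E
python3 - <<'E'
from m import *
k=np.array([.5635,-.0056,.1016]); q=down(-TH)
r.reach(k+[0,0,.08],q); print('pocket',meas('s11'))
print(r.move_straight(k,speed=.08,max_force=15)); command_gripper(.005,60)
q0=np.array(r.read_state()['joint_positions'])
for f in(.5,1.,1.5): a=q0.copy(); a[5]-=f; r.movej(a)
st()
y0=meas('s12'); c=np.array(r.read_state()['eef_pos'])
for i in range(4):
    y=meas(f's13{i}'); print(y)
    if y>.1713: break
    c=np.array(r.read_state()['eef_pos'])+ry*(max(.172-y,.0005)+.0012); r.move_straight(c,speed=.02,max_force=30); st()
q0=np.array(r.read_state()['joint_positions'])
for f in(.5,1.,1.5,1.56): a=q0.copy(); a[5]+=f; r.movej(a)
print(np.round(r.read_state()['torque'],2))
command_gripper(.05); c=np.array(r.read_state()['eef_pos']); c[2]=.2; r.move_straight(c,speed=.15); r.reach(np.array([.45,-.3,.25]),q); r.hold(.3)
print('pocket',meas('s14')); st()
p=np.load('pics/s14.npz')['p']; cv2.imwrite('pics/c9.png',cv2.resize(p[110:290,180:420,::-1],(720,540),interpolation=2))
E
```

```text
pocket 0.1702
False
t 26.82 p [ 0.5632 -0.0068  0.1023] F [-6.2 -7.1  5.5] w 0.0126 gf 62.5 q6 -1.62
0.1704
t 27.18 p [ 0.5631 -0.0053  0.1023] F [-1.1 -6.4  2.5] w 0.0126 gf 61.9 q6 -1.62
0.1721
[ 1.24 -0.98  1.36]
pocket 0.1715
t 31.95 p [ 0.4503 -0.2994  0.2499] F [0.3 0.4 0. ] w 0.0499 gf 0.0 q6 -0.71
```

View pics/c9.png

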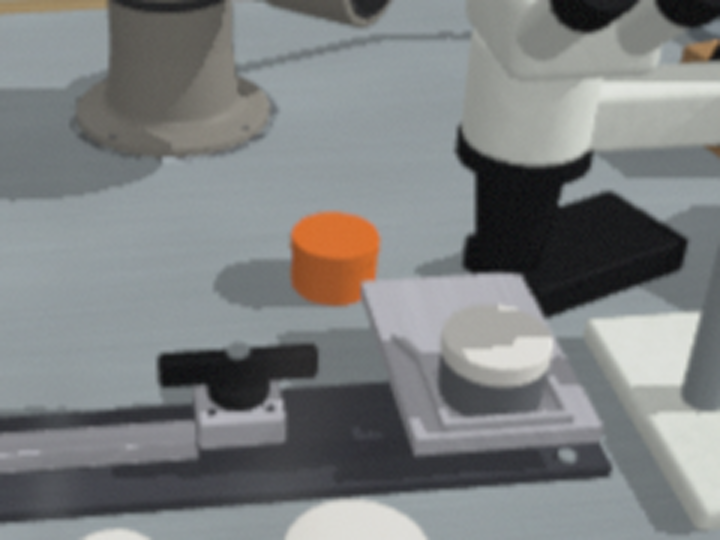

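The pot is seated at (497,360), the bar lies along the rail at (238,362), tight against its stop, and the pocket is at y=0.1715, within about 1 mm of the lens axis. Handing in.

```bash
python3 -c "
from workcell import r
print(r.finish_job())"
```

```text
the job is handed in; nothing more can be done
None
```

The job is handed in: the pot is seated upright in the pocket, the pocket is within about 1 mm of the lens axis by my camera measurements, and the knob is turned back against its tight stop; I loosened it once more to correct a 2 mm shortfall, finishing at about 32 s of the allowed 72 s.

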